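# Empty the trim press catch tray and close the tote

### The job

Pull out the catch tray under the trim press and put every finished carbon clip from it into the grey tote. When all are in, push the empty tray fully home, and set the blue lid on the tote and press it down past the two spring catches until it sits level and fully home on the rim (do not drop it on); either of these may come first. Leave the tape roll, brass vacuum port, teal spreader and shears where they are.

Things in the scene. Friction and masses are not known exactly. Their poses are not given: they have to be found in the camera images.
- press: white bench-top trim press, fixed to the bench. Base 400 mm deep, 340 mm wide, 85 mm high; the press head stands 140 mm or more behind the front face. Origin: middle of the base's front face, at bench height. Its x axis points from the front face into the machine, so -x is the way the tray pulls out; z up
- tray (a joint): how far the catch tray is pulled out of the press, along the press's -x, in m: 0 fully home, 0.21 fully out (end stop). Moves with about 1.5 N of friction and stays where it is left
- tray_handle (a point): middle of the tray's blue pull bar: a 10 mm round bar, 110 mm long, parallel to the press's y axis, level, 50 mm above the bench, 35 mm in front of the tray's front edge; free to pinch from above, between its two end struts
- tray_floor (a point): centre of the catch tray's floor, on its upper face, 6 mm above the bench; moves with the tray. The tray is bare aluminium, 195 mm along the press's x and 270 mm along its y; front and side walls rise 12 mm above the floor, the back wall 45 mm. Pulled fully out, the back wall's outer face is 15 mm in front of the press's front face
- clip1: finished part: a black carbon-fibre U clip, 56 mm long (its x), 38 mm wide (its y) and 38 mm tall, walls 5 mm, rigid, 60 g. Origin: centre of its underside (the open mouth of the U) as it lies at the start, mouth down; z up through the closed top face, which has two grey dots. Between 3 and 5 of the six clips are present (the pose is None for an absent one)
- clip2: a clip like clip1; may be absent
- clip3: a clip like clip1; may be absent
- clip4: a clip like clip1; may be absent
- clip5: a clip like clip1; may be absent
- clip6: a clip like clip1; may be absent
- tote: grey plastic tote fixed on the bench, open at the top, outside 280 mm (its x) by 190 mm (its y) by 90 mm high, walls and floor 5 mm. Origin: centre of its underside, z up.
- catch_a_tip (a point): tip of the blue sprung catch at the middle of the tote's +x end, 22 mm above the rim; a like one stands at the -x end. The catch is 50 mm wide; its nose overhangs the lid's edge by about 2.5 mm and leans so that a lid pressed down pushes it outward, then it snaps back over the lid. It takes about 8 to 15 N in all, at the handle, to press the lid past both catches
- lid: loose blue lid of the tote, 250 g, lying flat on the bench. Origin: centre of its underside. Plate 282 mm (its x) by 192 mm (its y) by 6 mm, from 5 to 11 mm above the origin; under it a 5 mm deep plug of 262 by 172 mm that enters the tote's mouth with 4 mm to spare all round. Fully home, the plate lies on the rim: the lid's origin is then 85 mm above the tote's. Either way round fits
- lid_handle (a point): middle of the black bar handle on top of the lid, 26 mm above the lid's origin. The bar is 90 mm long (the lid's x), 16 mm thick (y) and 30 mm tall, from 11 to 41 mm above the lid's origin
- tape_roll: roll of blue tape, 100 mm across, 25 mm high, lying flat on the bench; leave it alone. Origin: centre of its underside
- vacuum_port: brass vacuum port, 44 mm across, 46 mm tall, on the bench; leave it alone. Origin: centre of its underside
- spreader: flat teal plastic spreader, 100 by 65 by 4 mm, on the bench; leave it alone. Origin: centre of its underside
- shears: yellow and black handled shears, about 200 mm long (x), lying on the bench; leave them alone. Origin: the pivot, at bench height

How it is judged:
By the outcome, as a careful person would: the job done as asked, in the order asked, and still so for the second after the job is handed in, with the robot touching nothing.
Of clip1, clip2, clip3, clip4, clip5, clip6 only 3 to 5 are there at a start; the rules pass over those that are not, and their reading is None.
At some moment in a run one of clip1, clip2, clip3, clip4, clip5, clip6, lid may be knocked a few centimetres aside while the robot is not near it.
Once in a run the grip may slacken for a moment while it holds something.
It also fails if it takes over 210 s, if anything falls off the work surface, if the arm or the gripper's body presses on something with over 40 N, if the wrist force passes 120 N, or if a joint passes its speed limit or range.

### The arm

A 6-joint arm with a two-finger parallel gripper is mounted at the origin on the work surface. World frame = base frame: x ahead of the robot, y to its left, z up, the work surface at z = 0. Lengths are in m, angles in rad, forces in N, time in s.
With the tool pointing down it reaches from about 0.275 to 0.75 m from the base axis. Payload 10.2 kg.
Tool frame: the origin (TCP) lies at the very end of the fingers, on their centre line; the grasp point (between the pads) lies 19 mm behind it; z points along the fingers, y is the direction in which the jaws open and shut (so a half turn about z gives the same grasp; the last joint's range is limited). The gripper opens to 88 mm and grips with 3 to 60 N. Pads are 18 mm wide; open, the fingers measure 123 mm over their backs; the gripper's body (75 mm by 187 mm) begins 45 mm behind the grasp point.
Start: joints at [1.045, 0.313, 1.498, -0, 1.331, -0.223], TCP at [0.157, 0.501, 0.239] pointing down, gripper open.
Joint ranges: [-2.94, 2.94], [-0.97, 2.17], [0.19, 2.56], [-1.23, 4.37], [0.02, 3.11], [-2.88, 2.88]. Speed limits (rad/s): [2.39, 2.39, 3.01, 3.14, 3.14, 3.14].

### API

Orientations are given as a unit quaternion [x, y, z, w].
In Python, from plant import env, open_gripper, grab, planner, status, get_image, workorder gives the robot as it stands. Calls block until the motion is done:
- env.movep(position, orientation): joint-space move of the TCP to a pose.
- env.servo_line(position, ori=None, speed=0.15): straight line of the TCP; ori=None keeps the orientation; speed is the mean speed in m/s.
- env.movej(angles): joint-space move.
- open_gripper() and grab(): open the fingers fully, or close them until they stop; the grip force is fixed at half the most.
- env.wait(seconds).
- planner.solve_ik(position, orientation): joint angles nearest the present ones, or None.
- status.get_obs(): the state.
- get_image(name): name is "scene" or "side" or "wrist"; returns a dict with "img" (384x512x3 uint8, blue, green, red), "mtx" (3x3 intrinsics, pixels), "k1" (the pictures are not rectified: a ray, as slopes to the right and down, at radius r is drawn at 1 + k1 r^2 times it, then the intrinsics apply), "R" (3x3) and "t" (3): a world point X has camera coordinates R X + t; the wrist camera has in their place "tool_from_camera" (4x4, takes a point from camera to tool coordinates, whose origin is the TCP and whose axes are the flange's). Camera axes: x right, y down, z forward; pixel columns grow to the right and rows downward; lengths in m; the calibration is good to about 2 mm. A picture is of the moment at which its call begins: read the wrist's pose just before it. There is no depth.
A pose or a line that the arm cannot do raises env.PlanningError and nothing moves.
- workorder.finish_job(): hands the job in, once; it reports no verdict.
The state is a dict: "time": time; "q": joint angles; "dq": joint speeds; "tau": joint torques, N m; "eef_pos": TCP position; "tool_rot": TCP orientation; "ft_force": force on the tool from outside, world axes, zero at the start; "ft_torque": the same for the moment, N m; "width": finger opening in m.
Only numpy, scipy, OpenCV 4.12 (cv2) and the standard library are available. Lean on these libraries where they do the work, as an engineer would, in place of code of your own. Each camera call takes 0.05 s, during which the arm holds its last target. There are 200 camera calls.

## Working session

There is one attempt and no reset: what is moved stays moved. The work goes in short steps, each a Python script; the robot and the scene stay as the last script left them, time stands still between calls to the robot, and variables do not carry over. Pictures are saved under pics/ and viewed, about 12 in all and at most 16, crops included, and the job is handed in when it is done.

```bash
ls; mkdir -p pics
cat > h.py <<'E'
import numpy as np, cv2
from plant import env, open_gripper, grab, planner, status, get_image, workorder
from scipy.spatial.transform import Rotation as Ro
def save(name,fn,crop=None,scale=1):
    o=status.get_obs(); d=get_image(name); im=d["img"]
    if crop: r0,r1,c0,c1=crop; im=im[r0:r1,c0:c1]
    if scale!=1: im=cv2.resize(im,None,fx=scale,fy=scale,interpolation=cv2.INTER_CUBIC)
    cv2.imwrite("pics/"+fn,im)
    if name=="wrist":
        T=np.eye(4); T[:3,:3]=Rm(o["tool_rot"]); T[:3,3]=o["eef_pos"]
        M=np.linalg.inv(T@np.array(d["tool_from_camera"])); d["R"]=M[:3,:3]; d["t"]=M[:3,3]
    np.savez("pics/"+fn[:-4]+".npz",R=d["R"],t=d["t"],mtx=d["mtx"],k1=d["k1"],img=d["img"])
    return d
def Rm(r):
    r=np.array(r); return r if r.shape==(3,3) else Ro.from_quat(r).as_matrix()
def load(fn): return np.load("pics/"+fn+".npz")
def pix(d,u,v,z):
    """world point at height z seen at pixel u(col),v(row)"""
    D=np.array([float(d["k1"]),0,0,0])
    n=cv2.undistortPoints(np.array([[[u,v]]],float),np.array(d["mtx"]),D)[0,0]
    R=np.array(d["R"]);t=np.array(d["t"]); c=-R.T@t; r=R.T@np.array([n[0],n[1],1])
    return c+r*(z-c[2])/r[2]
def proj(d,X):
    R=np.array(d["R"]);t=np.array(d["t"])
    return cv2.projectPoints(np.array(X,float).reshape(-1,3),cv2.Rodrigues(R)[0],t,np.array(d["mtx"]),np.array([float(d["k1"]),0,0,0]))[0][:,0]
def down(yaw):
    """tool z down, jaw (tool y) axis along world direction yaw (mod pi, both picks tried by caller)"""
    y=np.array([np.cos(yaw),np.sin(yaw),0]); z=np.array([0,0,-1.]); x=np.cross(y,z)
    return Ro.from_matrix(np.stack([x,y,z],1)).as_quat()
def st(): 
    o=status.get_obs(); print("t %.1f"%o["time"],"p",np.round(o["eef_pos"],4),"F",np.round(o["ft_force"],1),"w %.4f"%o["width"])
    return o
E
python3 - <<'E'
from h import *
for n in("scene","side","wrist"):
    d=save(n,n+"0.png",scale=1.5); print(n,np.round(-d["R"].T@d["t"],3))
o=st(); print(o["tool_rot"])
E
```

```text
pics
scene [1.664 0.319 1.124]
side [-0.196 -0.732  0.827]
wrist [0.087 0.523 0.385]
t 0.1 p [0.1565 0.501  0.2383] F [ 0.7  0.8 -0.5] w 0.0881
[ 1.50837900e-01  9.88558409e-01 -4.16445185e-04 -1.63813225e-04]
```

View pics/scene0.png

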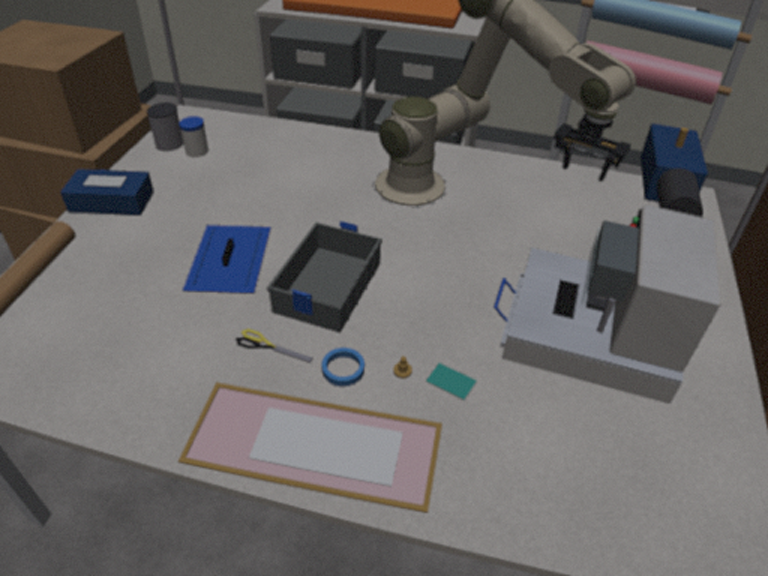

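View pics/side0.png

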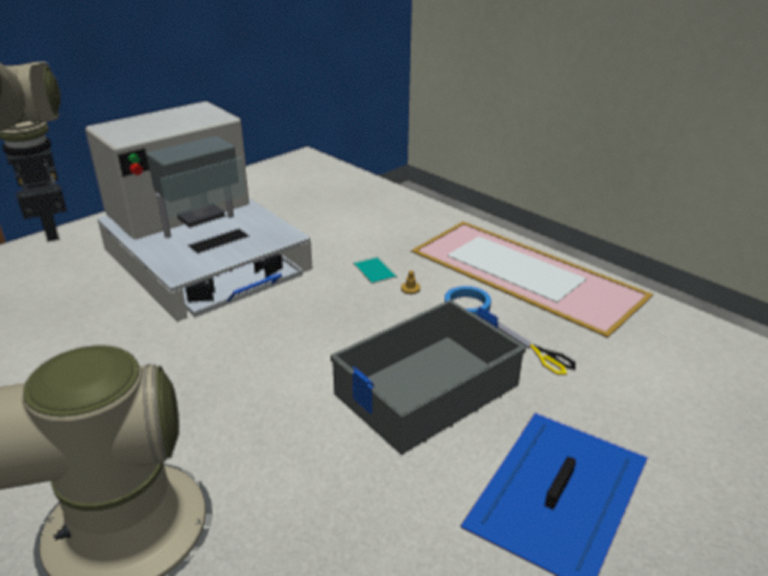

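The scene view shows the press at the right with its handle near (501,296), the tote centred near (325,275), the lid near (228,258) with the black handle, and the small items in front. The side view shows two dark clips in the tray slot at (200,288) and (268,264).

Run:
```python
from h import *
s=load("scene0"); d=load("side0")
def P(c,pts,z,l): 
    A=np.array([pix(c,u/1.5,v/1.5,z) for u,v in pts]); print(l,np.round(A[:,:2],3).tolist(),"mean",np.round(A.mean(0)[:2],4)); return A
P(s,[(503,281),(498,311)],.05,"handle s"); P(d,[(232,298),(280,278)],.05,"handle d")
P(s,[(530,252),(507,340)],.085,"press top s"); P(d,[(180,287),(308,240)],.085,"press top d")
P(s,[(207,226),(270,227),(250,292),(186,290)],.011,"lid s"); P(d,[(535,414),(647,458),(463,526)],.011,"lid d")
P(s,[(231,240),(225,265)],.041,"lidh s");P(d,[(572,459),(551,500)],.041,"lidh d")
P(s,[(322,226),(382,240),(343,308),(272,290)],.09,"tote s"); P(d,[(332,356),(453,303),(524,347),(402,418)],.09,"tote d")
P(s,[(349,222),(303,292)],.112,"catch s"); P(d,[(361,370),(486,310)],.112,"catch d")
```

```text
handle s [[0.436, 0.348], [0.55, 0.349]] mean [0.493  0.3483]
handle d [[0.412, 0.329], [0.531, 0.324]] mean [0.4715 0.3267]
press top s [[0.341, 0.404], [0.674, 0.379]] mean [0.5075 0.3914]
press top d [[0.333, 0.387], [0.643, 0.364]] mean [0.4876 0.3758]
lid s [[0.393, -0.519], [0.347, -0.338], [0.619, -0.284], [0.658, -0.449]] mean [ 0.5041 -0.3976]
lid d [[0.612, -0.283], [0.656, -0.466], [0.345, -0.348]] mean [ 0.5376 -0.3656]
lidh s [[0.467, -0.403], [0.569, -0.373]] mean [ 0.5179 -0.3882]
lidh d [[0.54, -0.397], [0.45, -0.42]] mean [ 0.4952 -0.4088]
tote s [[0.397, -0.157], [0.41, 0.015], [0.683, -0.008], [0.671, -0.192]] mean [ 0.5403 -0.0856]
tote d [[0.402, 0.002], [0.678, -0.035], [0.662, -0.213], [0.379, -0.19]] mean [ 0.5302 -0.109 ]
catch s [[0.387, -0.083], [0.679, -0.108]] mean [ 0.5328 -0.0956]
catch d [[0.394, -0.081], [0.678, -0.113]] mean [ 0.5361 -0.0969]
```

Run:
```python
from h import *
env.movep([0.50,0.32,0.25],down(np.pi/2-0.075)); st()
save("wrist","w1.png",scale=1.5)
```

```text
t 1.6 p [0.4993 0.3208 0.2501] F [ 0.2  0.5 -0.1] w 0.0879
```

View pics/w1.png

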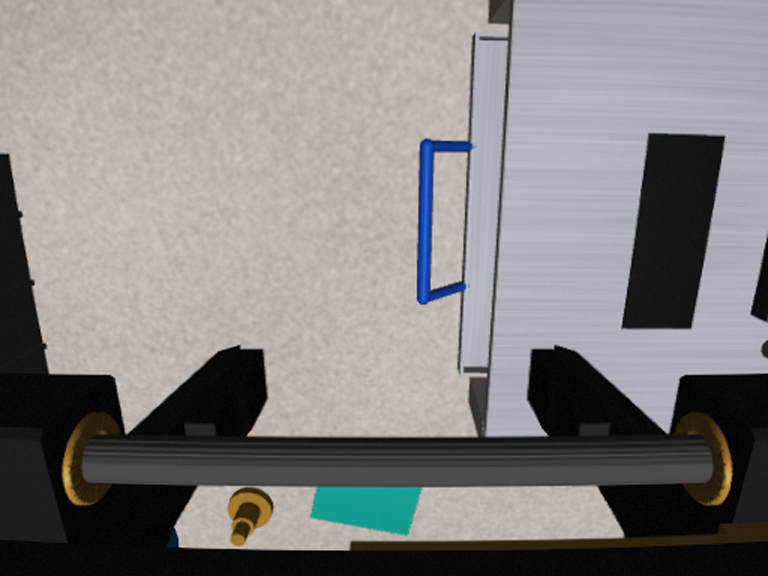

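Run:
```python
from h import *
w=load("w1")
def P(pts,z): return np.array([pix(w,u/1.5,v/1.5,z)[:2] for u,v in pts])
h=P([(428,144),(423,299)],.053); print("handle",h,h.mean(0))
f=P([(512,0),(486,400)],.085); print("front",f)
t=P([(473,36),(461,374)],.018); print("tray front",t)
for A in(h,f,t): v=A[1]-A[0]; print(np.degrees(np.arctan2(v[1],v[0])))
```

```text
handle [[0.42557834 0.34825009]
 [0.5365537  0.33813284]] [0.48106602 0.34319146]
front [[0.34728836 0.40026632]
 [0.60651921 0.37821255]]
tray front [[0.35229076 0.38727709]
 [0.61803419 0.36808205]]
-5.209063169871348
-4.862664697279928
-4.131383985706549
```

Run:
```python
from h import *
a=np.radians(85.2); n=np.array([np.cos(a),np.sin(a),0]); q=down(a)
h=np.array([.4811,.3432,0])
p=h-.033*n
env.movep(p+[0,0,.12],q); env.servo_line(p+[0,0,.033],speed=.1); st()
grab(); o=st()
tgt=h-n*.205; tgt[2]=.033
# already shifted by grip
env.servo_line(tgt,speed=.12); st()
for k in range(4):
    tgt-=n*.005; env.servo_line(tgt,speed=.03); o=st()
    if abs(o["ft_force"]@n)>8: break
save("wrist","w2.png",scale=1.0)
```

```text
t 3.2 p [0.4787 0.3105 0.0337] F [ 0.7 -0.2 -0.2] w 0.0882
t 4.4 p [0.4784 0.3102 0.0329] F [1.2 0.2 0.4] w 0.0086
t 6.0 p [0.4646 0.1441 0.0331] F [ 12.3  53.4 -13.7] w 0.0088
t 6.3 p [0.4642 0.1395 0.033 ] F [ 12.8  59.6 -14.6] w 0.0181
```

View pics/w2.png

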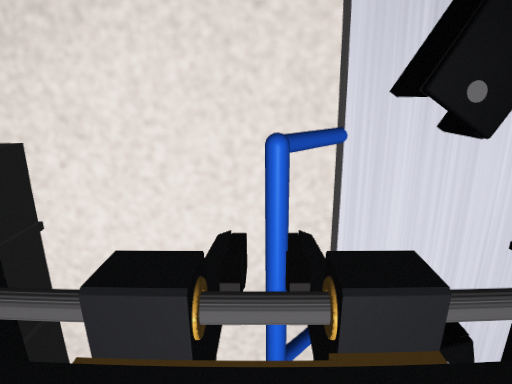

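Run:
```python
from h import *
w=load("w2"); o=st(); a=np.radians(85.2); n=np.array([np.cos(a),np.sin(a),0]); m=np.array([n[1],-n[0],0])
for u,v in [(445,325),(470,350),(511,245),(391,93),(470,0),(438,126),(487,138)]:
    for z in(.006,.044):
        X=pix(w,u,v,z)-np.array(o["eef_pos"]); print(u,v,z,np.round([X@n,X@m],3))
```

```text
t 6.4 p [0.4642 0.1395 0.033 ] F [ 13.2  59.2 -14.7] w 0.0174
445 325 0.006 [0.121 0.072]
445 325 0.044 [0.094 0.04 ]
470 350 0.006 [0.144 0.094]
470 350 0.044 [0.112 0.057]
511 245 0.006 [0.154 0.013]
511 245 0.044 [ 0.12  -0.005]
391 93 0.006 [ 0.068 -0.076]
391 93 0.044 [ 0.053 -0.075]
470 0 0.006 [ 0.104 -0.121]
470 0 0.044 [ 0.081 -0.111]
438 126 0.006 [ 0.095 -0.059]
438 126 0.044 [ 0.074 -0.062]
487 138 0.006 [ 0.125 -0.052]
487 138 0.044 [ 0.097 -0.057]
```

Run:
```python
from h import *
a=np.radians(85.2); n=np.array([np.cos(a),np.sin(a),0]); q=down(a)
p=np.array(status.get_obs()["eef_pos"])
env.servo_line(p+.006*n,speed=.05); st(); open_gripper(); st()
p=np.array(status.get_obs()["eef_pos"])
env.servo_line(p+[0,0,.12],speed=.15)
env.movep([.575,.26,.33],q); st()
save("wrist","w3.png",scale=1.5)
```

```text
t 6.8 p [0.4646 0.1449 0.033 ] F [ 4.7  1.4 -3.4] w 0.0087
t 8.0 p [0.4647 0.1455 0.033 ] F [-0.  -0.3 -0.2] w 0.0881
t 9.9 p [0.5748 0.2595 0.3283] F [ 0.1  0.2 -0.6] w 0.0879
```

View pics/w3.png

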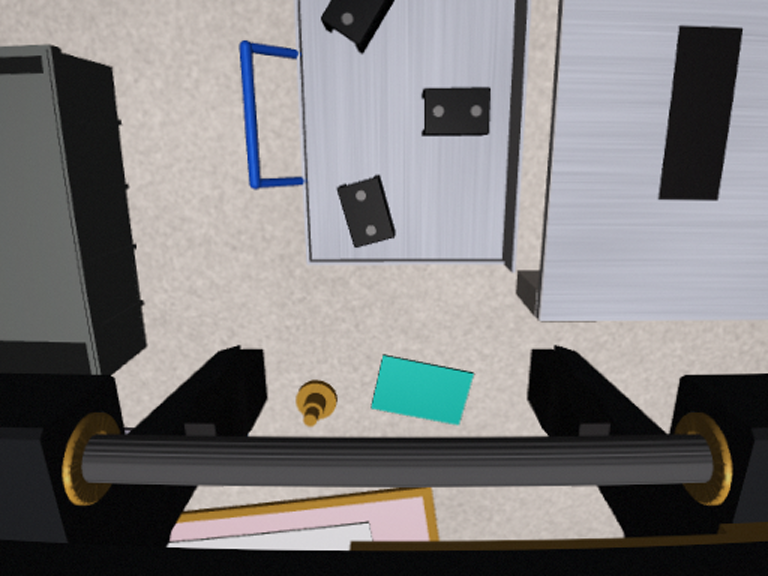

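Three clips are visible so far: (455,112), (367,211) and one partly cut off at (355,18). I'll shift back to see the whole tray.

Run:
```python
from h import *
a=np.radians(85.2); q=down(a)
env.movep([.47,.265,.33],q); st()
save("wrist","w4.png",scale=1.5)
```

```text
t 10.4 p [0.4697 0.2646 0.33  ] F [-0.8  0.4  0. ] w 0.0882
```

View pics/w4.png

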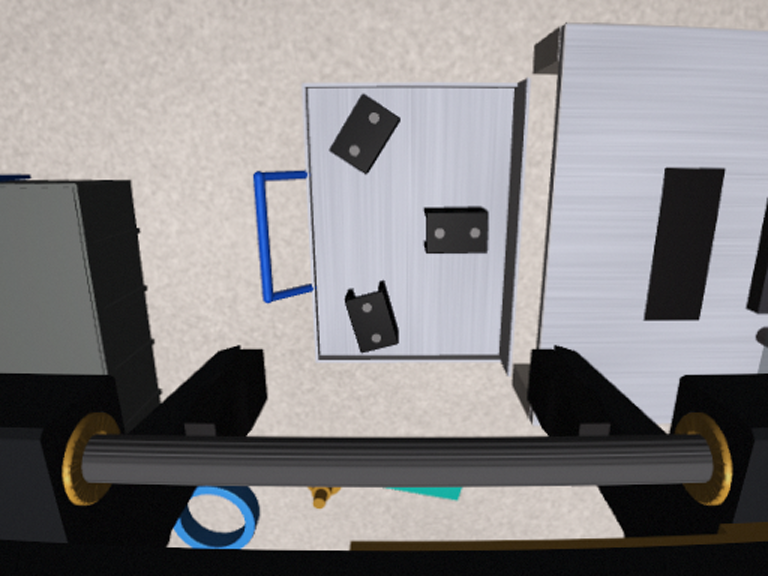

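```bash
cat >> h.py <<'E'
DOTS={"A":[(374,118),(354,151)],"B":[(440,233),(475,232)],"C":[(366,308),(376,339)]}
def clip(w,name,dots=DOTS):
    X=np.array([pix(w,u/1.5,v/1.5,.044) for u,v in dots[name]]); v=X[1]-X[0]
    return X.mean(0)[:2], np.arctan2(v[1],v[0])
TC=np.array([.535,-.0965]); TY=np.radians(-5.8)
def tote(x,y,z):
    c,s=np.cos(TY),np.sin(TY); return np.array([TC[0]+c*x-s*y,TC[1]+s*x+c*y,z])
def near(yaw,ref): return ref+(yaw-ref+np.pi/2)%np.pi-np.pi/2
Q0=np.radians(84.2)
def pick(c,yaw):
    q=down(near(yaw+np.pi/2,Q0))
    env.movep([c[0],c[1],.13],q); env.servo_line([c[0],c[1],.023],speed=.12); st(); grab(); st()
    env.servo_line([c[0],c[1],.17],speed=.15); return st()
def place(x,y):
    q=down(Q0)
    env.movep(tote(x,y,.17),q); o=st()
    if o["width"]<.03: print("LOST"); return
    env.servo_line(tote(x,y,.031),speed=.12); st(); open_gripper(); env.servo_line(tote(x,y,.17),speed=.2); st()
E
python3 - <<'E'
from h import *
w=load("w4")
for k in DOTS: c,y=clip(w,k); print(k,c.round(4),np.degrees(y).round(1), np.linalg.norm(np.diff([pix(w,u/1.5,v/1.5,.044) for u,v in DOTS[k]],axis=0)).round(4))
s=load("w3"); D3={"B":[(438,112),(476,111)],"C":[(361,196),(371,231)]}
for k in D3: c,y=clip(s,k,D3); print(k,c.round(4),np.degrees(y).round(1))
pick(*clip(w,"A")); place(-80,0) if 0 else None
env.movep(tote(-.08,0,.20),down(Q0)); st(); save("wrist","w5.png",scale=1.5)
E
```

```text
A [0.3835 0.2439] -37.7 0.0325
B [0.4751 0.3197] 86.9 0.0317
C [0.5559 0.233 ] 11.2 0.0328
B [0.4756 0.3193] 86.9
C [0.5554 0.2338] 10.2
t 12.4 p [0.3839 0.2441 0.0236] F [ 0.5  1.1 -0.5] w 0.0882
t 13.2 p [0.3834 0.2439 0.023 ] F [-1.2  0.1 -0.4] w 0.0378
t 14.4 p [0.3831 0.2438 0.1692] F [ 0.   0.8 -0.9] w 0.0375
t 15.7 p [ 0.4553 -0.0878  0.1997] F [-0.7 -0.2 -1. ] w 0.0372
```

View pics/w5.png

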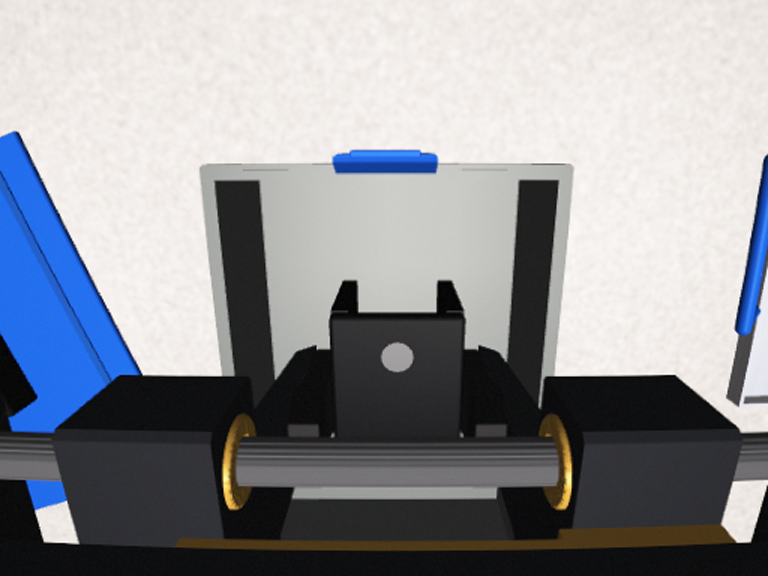

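Clip A is held, centred between the tote's side walls. The near rim corners are at (202,165) and (573,164) and the catch at (385,158).

Run:
```python
from h import *
w=load("w5")
X=np.array([pix(w,u/1.5,v/1.5,.09) for u,v in [(202,165),(573,164)]]); print(X, X.mean(0)); v=X[1]-X[0]; print(np.degrees(np.arctan2(v[1],v[0]))-90, np.linalg.norm(v))
print("model end",tote(-.14,0,.09))
place(-.08,0)
a=np.radians(85.2); env.movep([.47,.265,.33],down(a))
d=save("wrist","w6.png",scale=1.5); i0=cv2.GaussianBlur(load("w4")["img"],(5,5),0).astype(int); i1=cv2.GaussianBlur(d["img"],(5,5),0).astype(int)
for k in DOTS:
    u,vv=(np.mean(DOTS[k],0)/1.5).astype(int); print(k,abs(i0-i1)[vv-30:vv+30,u-30:u+30].mean().round(2))
```

```text
[[ 0.38047383 -0.18174997  0.09      ]
 [ 0.39971166  0.01069431  0.09      ]] [ 0.39009274 -0.08552783  0.09      ]
-5.708647799215342 0.19340345107607249
model end [ 0.3957167  -0.08235212  0.09      ]
t 15.9 p [ 0.4548 -0.0875  0.1693] F [ 1.2 -0.8 -0.2] w 0.0376
t 17.3 p [ 0.4558 -0.0886  0.0316] F [-0.1  0.1  0.5] w 0.0379
t 19.0 p [ 0.4549 -0.0882  0.169 ] F [ 0.5  0.9 -0.9] w 0.0881
A 56.15
B 4.33
C 4.8
```

```bash
sed -i 's/^TC=.*/TC=np.array([.531,-.099]); TY=np.radians(-5.7)/' h.py
python3 - <<'E'
from h import *
w=load("w4")
pick(*clip(w,"B")); place(0,0)
env.movep([.47,.265,.33],down(np.radians(85.2)))
d=save("wrist","w7.png",scale=1.5); i0=cv2.GaussianBlur(load("w4")["img"],(5,5),0).astype(int); i1=cv2.GaussianBlur(d["img"],(5,5),0).astype(int)
u,vv=(np.mean(DOTS["C"],0)/1.5).astype(int); m=abs(i0-i1)[vv-30:vv+30,u-30:u+30].mean(); print(m)
if m<8:
    pick(*clip(w,"C")); place(.08,0)
    env.movep([.47,.265,.33],down(np.radians(85.2))); save("wrist","w8.png")
    env.movep(tote(.06,0,.33),down(Q0)); save("wrist","w9.png")
    cv2.imwrite("pics/two.png",np.hstack([cv2.imread("pics/w8.png")[:, :400],cv2.imread("pics/w9.png")[:,:400]]))
E
```

```text
t 22.9 p [0.4756 0.3199 0.0237] F [ 0.7 -0.9 -0.1] w 0.0878
t 23.8 p [0.4751 0.3197 0.023 ] F [-0.  -0.   0.5] w 0.0380
t 24.9 p [0.4748 0.3195 0.1691] F [-0.6 -0.5 -1.1] w 0.0378
t 26.9 p [ 0.531  -0.0986  0.1699] F [-0.1  1.  -0.8] w 0.0377
t 28.2 p [ 0.5314 -0.0991  0.0316] F [ 0.4 -0.4 -0. ] w 0.0378
t 29.9 p [ 0.5305 -0.0988  0.1689] F [-0.2 -0.4 -0.8] w 0.0881
6.653148148148148
t 33.4 p [0.5564 0.2332 0.0239] F [-0.  -0.6  0.3] w 0.0884
t 34.2 p [0.5559 0.233  0.023 ] F [-0.5  0.4 -0.4] w 0.0378
t 35.3 p [0.5555 0.2329 0.169 ] F [ 0.3  0.1 -0.1] w 0.0377
t 36.6 p [ 0.6107 -0.1057  0.17  ] F [0.  0.4 0.2] w 0.0374
t 37.9 p [ 0.611  -0.1071  0.0318] F [-0.3 -0.4 -0.4] w 0.0379
t 39.6 p [ 0.6101 -0.1068  0.1687] F [ 0.8 -0.5 -1.2] w 0.0883
```

View pics/two.png

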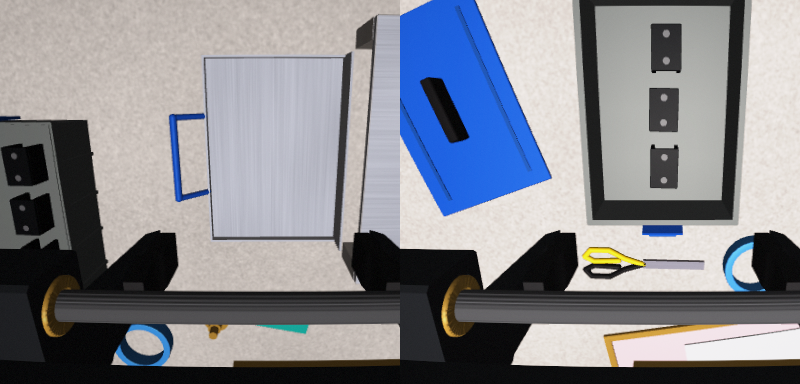

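The left half shows the tray pulled out and empty. The right half shows all three clips upright on the tote floor at (666,48), (663,110), (664,168), with the lid at lower left. Next I'll push the tray home.

Run:
```python
from h import *
w=load("w8"); h=np.array([pix(w,u,v,.053) for u,v in [(174,117),(180,198)]]).mean(0); print(h)
a=np.radians(85.2); n=np.array([np.cos(a),np.sin(a),0]); q=down(a)
p=h-.045*n; p[2]=.033
env.movep([p[0],p[1],.17],q); grab(); env.servo_line(p,speed=.12); st()
tgt=p+n*.20; 
h0=np.array([.4811,.3432,.033]); s=(h0-.0225*n-p)@n; print("travel to old home",s)
env.servo_line(p+n*(s-.012),speed=.1); st()
for k in range(30):
    env.servo_line(p+n*(s-.012+.002*(k+1)),speed=.03); o=status.get_obs(); f=np.array(o["ft_force"])@n
    if abs(f)>9: break
print(k); env.wait(.3); o=st(); e=np.array(o["eef_pos"])
env.servo_line(e-n*.04,speed=.1); env.servo_line(e-n*.04+[0,0,.15],speed=.2)
open_gripper(); env.movep([.49,.30,.25],q); save("wrist","w10.png",(0,300,150,512),1.8)
env.movep([.40,-.40,.33],down(Q0)); o=st(); save("wrist","w11.png",scale=1.5)
```

```text
[0.46443223 0.1476885  0.053     ]
t 46.4 p [0.461  0.1029 0.0335] F [-0.1 -0.1  0.7] w 0.0005
travel to old home 0.21872053860725235
t 48.7 p [0.478  0.3087 0.0329] F [-0.6 -0.6  0.6] w 0.0003
13
t 52.5 p [0.4801 0.3343 0.0329] F [ -2.  -19.4   5.9] w 0.0005
t 58.2 p [ 0.4005 -0.3995  0.33  ] F [-0.1  0.1 -0.1] w 0.0879
```

View pics/w10.png

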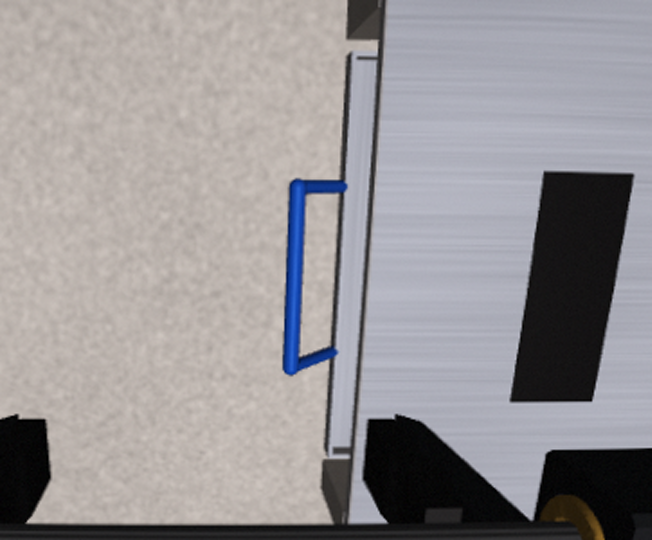

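View pics/w11.png

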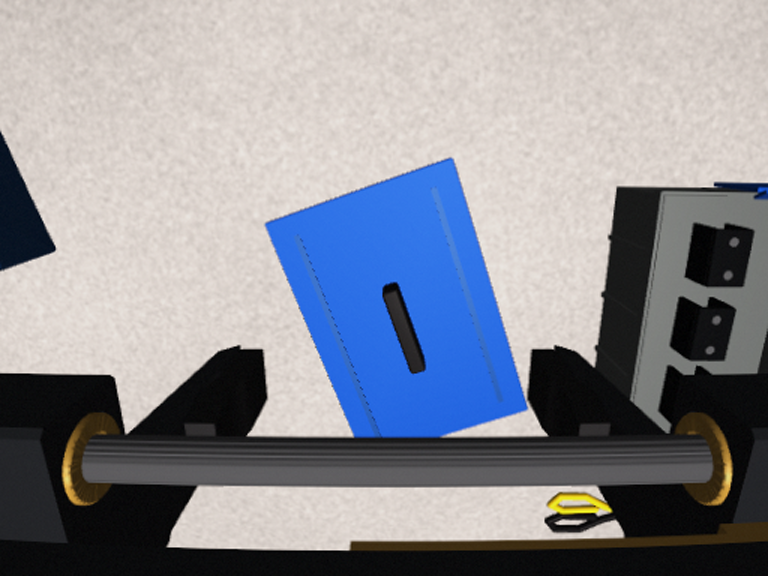

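The tray front sits close to the press, with the bar at crop (294,278), and the 20 N push stop is consistent with fully home. The lid corners are at (266,223), (452,158), (527,408), with the handle running from about (391,288) to (420,370).

Run:
```python
from h import *
w=load("w10"); h=np.array([pix(w,150+u/1.8,v/1.8,.053) for u,v in [(297,190),(290,368)]]).mean(0); print("bar home",h)
w=load("w11"); C=np.array([pix(w,u/1.5,v/1.5,.011) for u,v in [(266,223),(452,158),(527,408)]])
print(C.round(4)); c=(C[0]+C[2])/2; v=C[2]-C[1]; yaw=np.arctan2(v[1],v[0]); print(c,np.degrees(yaw),np.linalg.norm(v),np.linalg.norm(C[1]-C[0]))
X=np.array([pix(w,u/1.5,v/1.5,.041) for u,v in [(389,287),(417,371)]]); print(X, X.mean(0))
w=load("w9")
r=np.array([pix(w,u-400,v,.09) for u,v in [(587,223),(738,223)]]); print("far rim",r,r.mean(0),"model",tote(.14,0,.09), np.linalg.norm(r[1]-r[0])); d=r[1]-r[0]; print(np.degrees(np.arctan2(d[1],d[0]))-90)
print("catch",pix(w,662-400,229,.112))
```

```text
bar home [0.48319296 0.35406971 0.053     ]
[[ 0.3846 -0.5253  0.011 ]
 [ 0.342  -0.3412  0.011 ]
 [ 0.613  -0.2775  0.011 ]]
[ 0.49880352 -0.40140588  0.011     ] 13.222964930913788 0.2783436354008452 0.1889370389005685
[[ 0.45251319 -0.41165822  0.041     ]
 [ 0.54152792 -0.39314084  0.041     ]] [ 0.49702055 -0.40239953  0.041     ]
far rim [[ 0.66198878 -0.21145229  0.09      ]
 [ 0.68151818 -0.01703368  0.09      ]] [ 0.67175348 -0.11424299  0.09      ] model [ 0.67030778 -0.11290476  0.09      ] 0.19539701737979506
-5.736133734517722
catch [ 0.67071074 -0.11455914  0.112     ]
```

```bash
sed -i 's/^TC=.*/TC=np.array([.531,-.0997]); TY=np.radians(-5.77)/' h.py
python3 - <<'E'
from h import *
c=[.4985,-.4018]; q=down(near(np.radians(13.1)+np.pi/2,Q0))
env.movep([*c,.12],q); env.servo_line([*c,.014],speed=.1); st(); grab(); st()
env.servo_line([*c,.19],speed=.12); st()
env.movep(tote(0,0,.20),down(TY+np.pi/2)); env.wait(.3); st(); save("wrist","w12.png",scale=1.5)
E
```

```text
t 60.4 p [ 0.4988 -0.4021  0.0147] F [ 0.1  0.3 -0.5] w 0.0884
t 61.5 p [ 0.4985 -0.4018  0.014 ] F [-0.2 -1.  -0.8] w 0.0160
t 63.1 p [ 0.4983 -0.4016  0.1892] F [ 0.1  0.  -2.7] w 0.0159
t 64.5 p [ 0.531  -0.1003  0.1999] F [ 0.1 -0.5 -3.3] w 0.0159
```

View pics/w12.png

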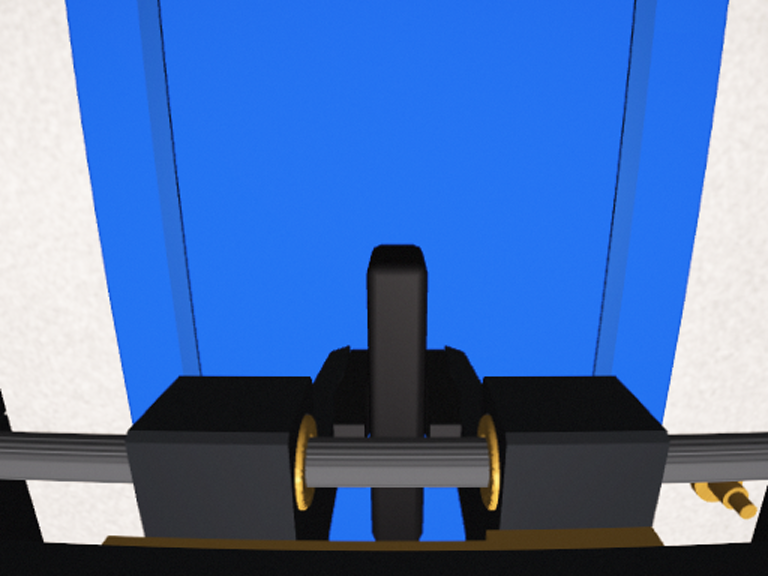

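The lid is gripped and hangs square. The bar's near end is at row 245 at the base and 270 at the top, and the lid edges are at columns about 100 and 697.

Run:
```python
from h import *
w=load("w12"); o=status.get_obs(); e=np.array(o["eef_pos"]); R=Rm(o["tool_rot"])
for u,v,z in [(397,246,.197),(397,268,.227),(66,0,.197),(130,400,.197),(729,0,.197),(667,400,.197)]: print(u,v,np.round(R.T@(pix(w,u/1.5,v/1.5,z)-e),4))
env.servo_line(tote(0,0,.125),speed=.08); env.wait(.2); st()
save("scene","s2.png"); save("side","d2.png")
a=load("s2")["img"][120:250,130:300]; b=load("d2")["img"][170:330,200:370]
cv2.imwrite("pics/two2.png",np.hstack([cv2.resize(a,(400,306),interpolation=cv2.INTER_CUBIC),cv2.resize(b,(400,376),interpolation=cv2.INTER_CUBIC)[:306]]))
```

```text
397 246 [0.0428 0.0005 0.0029]
397 268 [ 0.043   0.0006 -0.0271]
66 0 [ 0.1154 -0.0948  0.0029]
130 400 [-0.0123 -0.0943  0.0029]
729 0 [0.1153 0.0961 0.0029]
667 400 [-0.0124  0.0963  0.0029]
t 65.9 p [ 0.5311 -0.0998  0.1253] F [-0.9  0.  -2.3] w 0.0156
```

View pics/two2.png

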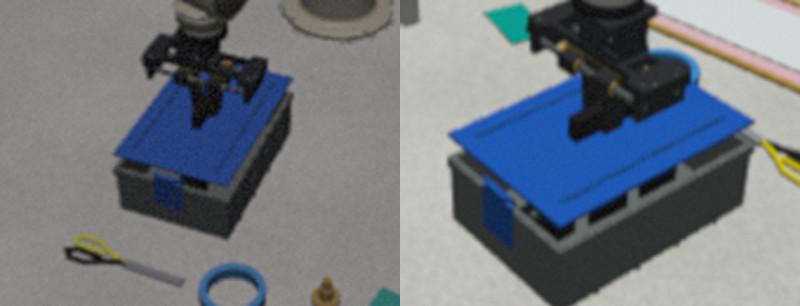

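The lid hangs level over the tote and is aligned with it in both views. Pressing down in small steps.

Run:
```python
from h import *
env.servo_line(tote(-.0015,-.0005,.123),speed=.03)
z=.123
while z>.094:
    z-=.0015; env.servo_line(tote(-.0015,-.0005,z),speed=.02); o=status.get_obs(); f=np.array(o["ft_force"])
    print(round(z,4),np.round(o["eef_pos"],4)[2],f.round(1),np.round(o["ft_torque"],2))
    if f[2]>24 or np.hypot(f[0],f[1])>12: break
env.wait(.3); st(); save("side","d3.png",(160,330,200,370),3.5)
```

```text
0.1215 0.1214 [ 0.5  0.2 -2.2] [ 0.02 -0.   -0.02]
0.12 0.1199 [-0.2  0.5 -2.5] [ 0.03 -0.02  0.01]
0.1185 0.1184 [-0.   0.1 -2.5] [0.01 0.02 0.06]
0.117 0.117 [-0.2 -0.4 -3.5] [-0.02 -0.11 -0.05]
0.1155 0.1157 [ 1.5  0.2 -0.9] [ 0.05 -0.01  0.03]
0.114 0.1141 [ 1.4 -0.1 -0.3] [-0.02 -0.05  0.05]
0.1125 0.1125 [ 2.7 -0.9 -0.1] [-0.01 -0.07  0.05]
0.111 0.1109 [ 3.6 -0.1  0.2] [-0.03 -0.11  0.02]
0.1095 0.1094 [ 2.1  0.7 -0.2] [-0.03 -0.16  0.06]
0.108 0.1079 [ 2.9 -0.4  0.3] [-0.02 -0.19  0.03]
0.1065 0.1067 [ 3.1 -0.6  2.4] [-0.02 -0.24  0.07]
0.105 0.1056 [ 0.8 -0.2  5.9] [ 0.05 -0.22 -0.01]
0.1035 0.1045 [0.3 0.2 9.2] [ 0.08 -0.35  0.09]
0.102 0.1034 [-0.5 -0.2 10.9] [ 0.08 -0.19 -0.04]
0.1005 0.1014 [ 2.4 -0.3  5.8] [-0.06 -0.76  0.01]
0.099 0.0989 [ 1.7 -0.3  0.4] [-0.06 -0.64  0.09]
0.0975 0.0988 [-4.3  1.6 14.3] [0.22 0.36 0.04]
0.096 0.0987 [-8.   3.1 26.8] [ 0.45  1.3  -0.02]
t 71.0 p [ 0.5297 -0.1001  0.0987] F [-7.8  2.7 27. ] w 0.0158
```

View pics/d3.png

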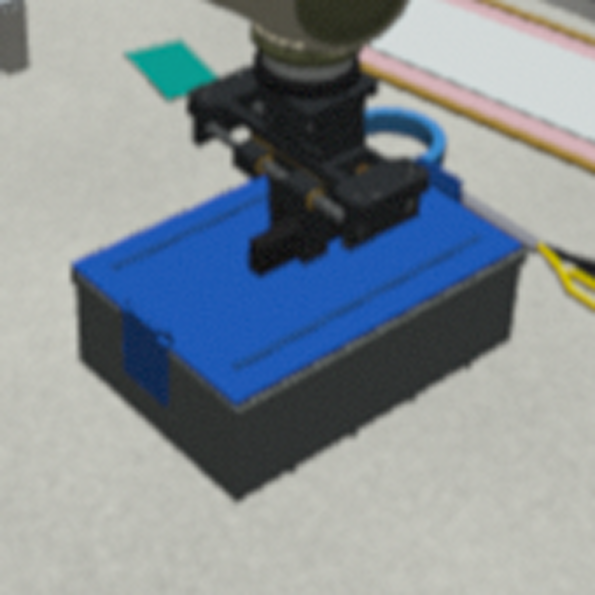

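The lid sits flush on the rim with the force stop at z 0.0987, as expected for fully home. Next I'll relieve the load, release and do a final check.

Run:
```python
from h import *
p=np.array(status.get_obs()["eef_pos"]); p=tote(-.0015,-.0005,.0985)
env.servo_line(p,speed=.02); st(); open_gripper(); st()
env.servo_line(p+[0,0,.12],speed=.1); env.movep([.30,.25,.35],down(Q0)); env.wait(.5); st()
save("scene","s4.png"); save("side","d4.png")
a=load("s4")["img"][90:270,120:380]; b=load("d4")["img"][60:330,50:400]
cv2.imwrite("pics/fin.png",np.hstack([cv2.resize(a,(400,277),interpolation=cv2.INTER_CUBIC),cv2.resize(b,(400,309),interpolation=cv2.INTER_CUBIC)[32:]]))
for n,pts in(("scene",0),("side",0)):
    c=load("s4" if n=="scene" else "d4"); print(n,proj(c,[tote(x,y,.096) for x,y in((-.141,-.096),(-.141,.096),(.141,.096),(.141,-.096))]).round(1).tolist())
```

```text
t 71.4 p [ 0.5291 -0.0999  0.0987] F [-2.8  1.1 10. ] w 0.0156
t 72.5 p [ 0.5294 -0.1     0.0985] F [-0.1  0.3 -0.4] w 0.0881
t 76.0 p [0.3001 0.2499 0.35  ] F [ 0.   0.1 -0.5] w 0.0878
scene [[210.3, 146.3], [254.0, 157.1], [226.0, 203.2], [177.8, 189.5]]
side [[265.9, 274.4], [218.6, 234.3], [298.6, 197.7], [348.4, 229.0]]
```

View pics/fin.png

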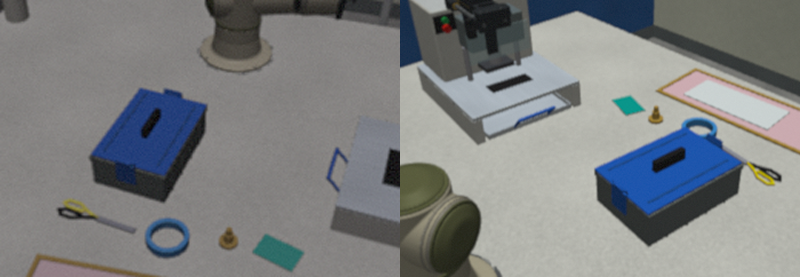

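```bash
python3 -c "
from h import *
workorder.finish_job(); st()"
```

```text
the job is handed in; nothing more can be done
the job is handed in; nothing more can be done
```

The job is done and handed in at about 76 s on the robot clock. I pulled the tray out to its stop and put all three clips found there into the tote. Then I pushed the empty tray home and pressed the lid past both catches.

- **Clips:** a picture before the lid went on showed the tray empty and all three standing on the tote floor.
- **Tray:** it stopped solidly at about 20 N. Its travel from fully out came to about 0.21 m, which matches fully home.
- **Lid:** it took about 11 N to pass the catches, then stopped hard at the expected height (gripper tip at 0.0987 m, 0.099 m expected). After release, the two fixed cameras show it level on the rim, and the one corner I compared with its computed position matched.
- **Other items:** the tape roll, vacuum port, spreader and shears look untouched in the last pictures.
- **Forces:** the highest wrist force I read was about 63 N, when the tray met its end stop while I was pulling it out. The bar probably slipped slightly in the grip then. That is under the 120 N limit.

No check failed or disagreed. I saw no sign that anything was knocked aside or that the grip slackened.

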